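Bring the bench switch bar out of standby in order

TASK

Bring the bench out of standby at the switch bar, whose four coloured rockers may stand in any order; a rocker is on when its white-barred end, away from the robot, is down. Using only the fingertips, press the red standby rocker off first, then press the green fan rocker on, then the blue pump rocker on, each fully home. Leave the yellow rocker off, do not pick up or shift anything else on the worktop, and finish clear of everything.

Things in the scene. Friction and masses are not known exactly. Their poses are not given: they have to be found in the camera images.
- red_seat (a point): fixed point at the middle of the red rocker's top, where its two faces meet in a shallow V; 61 mm above the worktop, 9 mm above the housing; stays put as the rocker tips. x: level, along the rocker to its 'on' end (white bar, away from the robot); y: across the rocker, along the bar; z up. Middle of the 'on' half: 17 mm along +x; of the 'off' half: 17 mm along -x
- red_rocker (a joint): tilt of the red rocker (56 mm long, 28 mm wide), rad: -0.17 fully off ('off' end, nearer the robot, down) to +0.17 fully on ('on' end down); starts on. Stays where left; 2 to 4 N on the raised half tips it, against firm stops. The fully pressed half lies level at its seat's height; the other slopes up, 6 mm higher at its middle, 10 mm at its end
- green_seat (a point): fixed point at the middle of the green rocker's top, where its two faces meet in a shallow V; 61 mm above the worktop, 9 mm above the housing; stays put as the rocker tips. x: level, along the rocker to its 'on' end (white bar, away from the robot); y: across the rocker, along the bar; z up. Middle of the 'on' half: 17 mm along +x; of the 'off' half: 17 mm along -x
- green_rocker (a joint): tilt of the green rocker (56 mm long, 28 mm wide), rad: -0.17 fully off ('off' end, nearer the robot, down) to +0.17 fully on ('on' end down); starts off. Stays where left; 2 to 4 N on the raised half tips it, against firm stops. The fully pressed half lies level at its seat's height; the other slopes up, 6 mm higher at its middle, 10 mm at its end
- blue_seat (a point): fixed point at the middle of the blue rocker's top, where its two faces meet in a shallow V; 61 mm above the worktop, 9 mm above the housing; stays put as the rocker tips. x: level, along the rocker to its 'on' end (white bar, away from the robot); y: across the rocker, along the bar; z up. Middle of the 'on' half: 17 mm along +x; of the 'off' half: 17 mm along -x
- blue_rocker (a joint): tilt of the blue rocker (56 mm long, 28 mm wide), rad: -0.17 fully off ('off' end, nearer the robot, down) to +0.17 fully on ('on' end down); starts off. Stays where left; 2 to 4 N on the raised half tips it, against firm stops. The fully pressed half lies level at its seat's height; the other slopes up, 6 mm higher at its middle, 10 mm at its end
- yellow_seat (a point): fixed point at the middle of the yellow rocker's top, where its two faces meet in a shallow V; 61 mm above the worktop, 9 mm above the housing; stays put as the rocker tips. x: level, along the rocker to its 'on' end (white bar, away from the robot); y: across the rocker, along the bar; z up. Middle of the 'on' half: 17 mm along +x; of the 'off' half: 17 mm along -x
- yellow_rocker (a joint): tilt of the yellow rocker (56 mm long, 28 mm wide), rad: -0.17 fully off ('off' end, nearer the robot, down) to +0.17 fully on ('on' end down); starts off and must stay off. Stays where left; 2 to 4 N on the raised half tips it, against firm stops. The fully pressed half lies level at its seat's height; the other slopes up, 6 mm higher at its middle, 10 mm at its end
- switch_bar: fixed aluminium bar, 108x270x12 mm, with black end caps 30 mm high; origin at the centre of its underside, y along it. It carries four grey switch modules (90x52 mm, tops 52 mm above the worktop), 60 mm apart centre to centre, in any order of colour. The room wall stands at x = 0.60, behind the bar
- stopper_green: green rubber stopper, 33 mm across, 27 mm high, beyond the right end of the bar, past the tape roll; loose bystander, origin at the centre of its underside
- tape_roll: roll of cream tape, 68 mm across, 19 mm high, beyond the right end of the bar; loose bystander, origin at the centre of its underside
- stopper_white_2: white rubber stopper, 28 mm across, 24 mm high, beyond the left end of the bar; loose bystander, origin at the centre of its underside
- flask_50: small clear conical flask, 51 mm across, 85 mm high, to the left of the bar; loose bystander, origin at the centre of its underside

How it is judged:
By the outcome, as a careful person would: the job done as asked, in the order asked, and still so for the second after the job is handed in, with the robot touching nothing.
It also fails if it takes over 43 s, if anything falls off the work surface, if the arm or the gripper's body presses on something with over 40 N, if the wrist force passes 120 N, or if a joint passes its speed limit or range.

ROBOT

A 7-joint arm with a two-finger parallel gripper is mounted at the origin on the work surface; the furniture and walls round the work are solid. World frame = base frame: x ahead of the robot, y to its left, z up, the work surface at z = 0. Lengths are in m, angles in rad, forces in N, time in s.
With the tool pointing down it reaches from about 0.4 to 0.85 m from the base axis. Payload 6.9 kg.
Tool frame: the origin (TCP) lies midway between the tips of the shut fingers; the grasp point (between the pads) lies behind it (ctrl.pinch_z is the z of the grasp point in the tool frame, in m); z points along the fingers, y is the direction in which the jaws open and shut (so a half turn about z gives the same grasp; the last joint's range is limited). The gripper opens to 85 mm and grips with 20 to 120 N. Pads are 22 mm wide; open, the fingers measure 114 mm over their backs; the gripper's body (76 mm by 85 mm) begins 54 mm behind the grasp point. The pads swing forward as they close: fully open they stand 13 mm farther back than shut.
Start: joints at [1.308, 0.507, -0.238, 1.5, 0.126, 1.149, -0.155], TCP at [0.225, -0.583, 0.231] pointing down, gripper open.
Joint ranges: [-3.08, 3.08], [-0.24, 2.05], [-1.43, 1.35], [0, 2.5], [-1.52, 4.66], [0.17, 1.96], [-2.89, 2.89]. Speed limits (rad/s): [2.39, 2.39, 3.14, 3.14, 3.14, 3.14, 3.14].

INTERFACE

Orientations are given as a unit quaternion [w, x, y, z].
In Python, from station import ctrl, get_state, vision, ticket, models gives the robot as it stands. Calls block until the motion is done:
- ctrl.movep(position, orientation): joint-space move of the TCP to a pose.
- ctrl.movel(position, frame=None, max_speed=0.15): straight line of the TCP; frame=None keeps the orientation; max_speed is the mean speed in m/s.
- ctrl.set_joints(angles): joint-space move.
- ctrl.ungrasp() and ctrl.close_gripper(force=None): open the fingers fully, or close them until they stop; force is the grip in N (None keeps the last).
- ctrl.pause(seconds).
- ctrl.ik(position, orientation): joint angles nearest the present ones, or None.
- get_state(): the state.
- vision.grab_frame(name): name is "scene" or "top" or "wrist"; returns (picture, depth): 400x640x3 uint8, blue, green, red; 400x640 float32, m along the optical axis (not along the pixel's ray), 0 where there is no reading.
- vision.camera_info(name): a dict with "mtx" (3x3 intrinsics, pixels), "dist_coeffs" ([k1, k2, p1, p2, k3] as OpenCV has them; the pictures are not rectified), "R" (3x3) and "t" (3): a world point X has camera coordinates R X + t; the wrist camera has in their place "hand_eye" (4x4, takes a point from camera to tool coordinates, whose origin is the TCP and whose axes are the flange's). Camera axes: x right, y down, z forward; pixel columns grow to the right and rows downward; lengths in m; the calibration is good to about 2 mm. A picture is of the moment at which its call begins: read the wrist's pose just before it. camera_info takes no time and is no camera call.
A pose or a line that the arm cannot do raises ctrl.Unreachable and nothing moves.
- ticket.close_job(): hands the job in, once; it reports no verdict.
Trained networks look in the newest picture that a camera, given by its name, has taken for a name from the list of things; names that differ only in an ending like _2 or _b are one class to them, and where a whole thing is asked for, a point or a joint stands for the part that bears it (a point fixed in the world has none). Each returns a list of dicts, best first, with "p" (0 to 1); they miss things now and then, are a little off and sometimes report something else, mostly with a low value. They report only what shows in the picture. A call takes as long as a camera call.
- models.recognise(camera, target): "point" ([column, row] in pixels, amid what is visible of it).
- models.masks_of(camera, target): "mask" (400x640 bool, what is visible of it) and "point" ([column, row] in pixels, amid what is visible of it).
The state is a dict: "time": time; "qpos": joint angles; "qd": joint speeds; "tau": joint torques, N m; "tcp_pos": TCP position; "eef_rot": TCP orientation; "contact_force": force on the tool from outside, world axes, zero at the start; "wrist_torque": the same for the moment, N m; "width": finger opening in m.
Only numpy, scipy, OpenCV 4.12 (cv2) and the standard library are available. Lean on these libraries where they do the work, as an engineer would, in place of code of your own. Each camera call takes 0.05 s, during which the arm holds its last target.

## Working session

There is one attempt and no reset: what is moved stays moved. The work goes in short steps, each a Python script; the robot and the scene stay as the last script left them, time stands still between calls to the robot, and variables do not carry over. Pictures are saved under pics/ and viewed, and the job is handed in when it is done.

```bash
mkdir -p pics; ls
python3 - <<'E'
from station import ctrl, get_state, vision
import cv2
s=get_state(); print(s['time'],s['tcp_pos'],s['eef_rot'],s['width'],s['contact_force'],ctrl.pinch_z)
for n in ("scene","top"):
    im,d=vision.grab_frame(n); cv2.imwrite(f'pics/{n}1.png',im)
    c=vision.camera_info(n); print(n,c)
E
```

```text
pics
0.0 [ 0.22450514 -0.58276293  0.23044611] [-8.64064289e-04  9.83134443e-01  1.82882201e-01 -1.47228833e-04] 0.08548969582120017 [-0.07162869 -0.83904611  0.41913688] -0.0187
scene {'mtx': array([[395.67584221,   0.        , 318.8688083 ],
       [  0.        , 395.67584221, 208.15445904],
       [  0.        ,   0.        ,   1.        ]]), 'dist_coeffs': array([-0.01909639,  0.        ,  0.        ,  0.        ,  0.        ]), 'R': array([[-0.66478366, -0.74701812, -0.00515932],
       [-0.51749199,  0.46548352, -0.71800218],
       [ 0.53876222, -0.47464621, -0.69602173]]), 't': array([0.34597799, 0.26421531, 0.75544271])}
top {'mtx': array([[453.33435093,   0.        , 308.93987133],
       [  0.        , 453.33435093, 198.04746519],
       [  0.        ,   0.        ,   1.        ]]), 'dist_coeffs': array([-0.00254129,  0.        ,  0.        ,  0.        ,  0.        ]), 'R': array([[ 0.02656699, -0.99952996, -0.01529913],
       [-0.99413672, -0.02481272, -0.10524497],
       [ 0.10481589,  0.01800547, -0.99432863]]), 't': array([0.03568951, 0.46387793, 1.17879883])}
```

View pics/scene1.png

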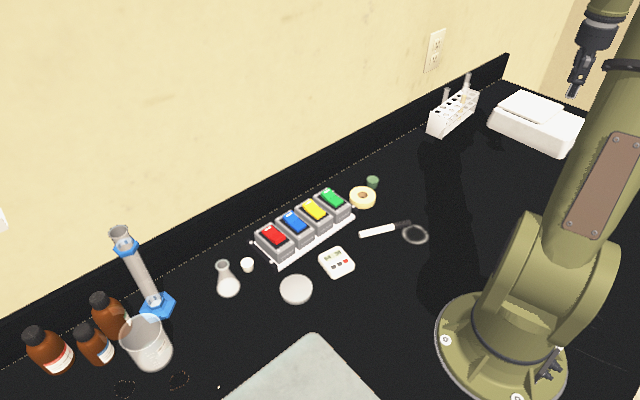

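View pics/top1.png

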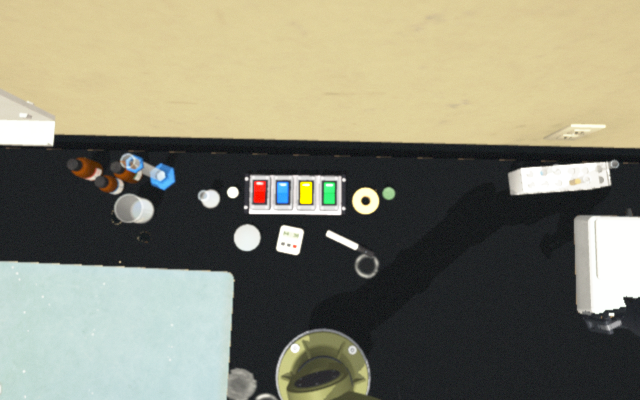

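```bash
cat > h.py <<'E'
import numpy as np, cv2
from station import ctrl, get_state, vision, models
def ray(cam,uv,z):
    c=vision.camera_info(cam); n=cv2.undistortPoints(np.array([[uv]],float),c['mtx'],c['dist_coeffs'])[0,0]
    R,t=c['R'],c['t']; o=-R.T@t; d=R.T@np.array([n[0],n[1],1]); return o+d*(z-o[2])/d[2]
E
python3 - <<'E'
from h import *
for n,(x0,x1,y0,y1) in dict(top=(180,410,150,290),scene=(210,440,160,310)).items():
    im,d=vision.grab_frame(n)
    cv2.imwrite(f'pics/{n}crop.png',cv2.resize(im[y0:y1,x0:x1],None,fx=3.4,fy=3.4,interpolation=cv2.INTER_CUBIC))
    for c in ('red','blue','yellow','green'):
        m=models.masks_of(n,c+'_rocker')
        for k in m[:1]:
            ys,xs=np.nonzero(k['mask']); r=cv2.minAreaRect(np.c_[xs,ys].astype(np.float32))
            print(n,c,round(k['p'],2),len(xs),np.round(r[0],1),np.round(r[1],1),round(r[2],1),ray(n,(xs.mean(),ys.mean()),.064).round(4),ray(n,r[0],.064).round(4))
E
```

```text
top red 0.59 231 [258.5 192. ] [20. 11.] 90.0 [0.471  0.1763 0.064 ] [0.4711 0.1772 0.064 ]
top blue 0.75 274 [281.5 192.5] [23. 11.] 90.0 [0.4711 0.1176 0.064 ] [0.4713 0.1179 0.064 ]
top yellow 0.79 233 [305.  192.5] [21. 10.] 90.0 [0.4726 0.0575 0.064 ] [0.4728 0.0574 0.064 ]
top green 0.6 242 [328.2 192.7] [11.6 21.3] 4.8 [ 0.4735 -0.0021  0.064 ] [ 0.4738 -0.0022  0.064 ]
scene red 0.79 261 [273.3 234.3] [21.9 14.1] 45.0 [0.4698 0.1809 0.064 ] [0.471  0.1794 0.064 ]
scene blue 0.48 278 [293.8 221.8] [23.3 12.7] 45.0 [0.4701 0.1217 0.064 ] [0.4705 0.1211 0.064 ]
scene yellow 0.68 273 [312.6 209.4] [23.1 13. ] 41.6 [0.4717 0.0624 0.064 ] [0.4721 0.0624 0.064 ]
scene green 0.59 234 [331.3 198.1] [22.7 11.2] 39.3 [0.472  0.0024 0.064 ] [0.4714 0.0026 0.064 ]
```

View pics/topcrop.png

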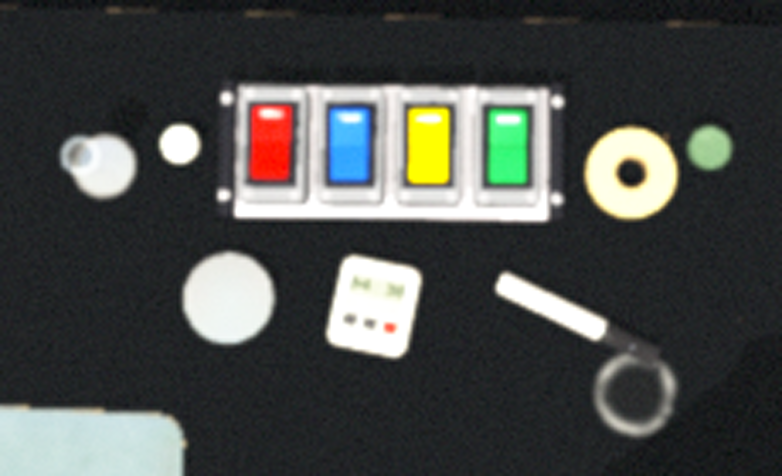

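View pics/scenecrop.png

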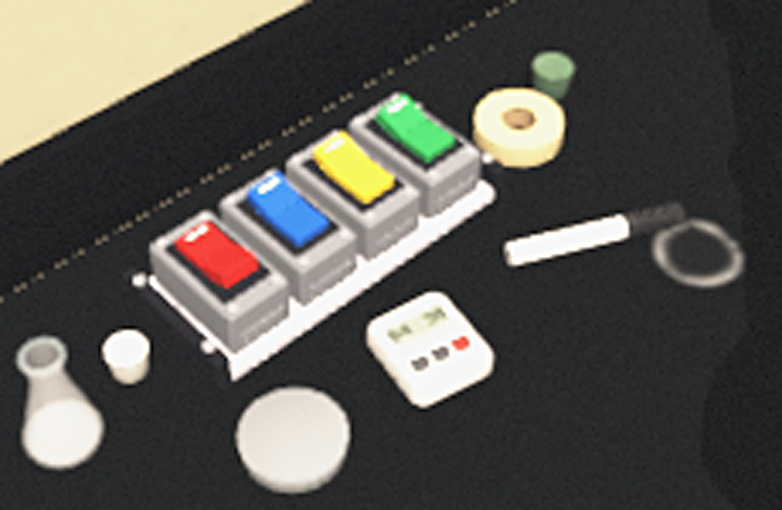

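Run:
```python
from h import *
Q=[0,1,0,0]
for p in [(.5,-.3,.26),(.452,.09,.25),(.452,.178,.1)]:
    for q in ([0,1,0,0],[0,0,1,0]):
        a=ctrl.ik(p,q); print(p,q,None if a is None else np.round(a,2))
ctrl.close_gripper()
ctrl.movep([.5,-.25,.26],Q); print(get_state()['tcp_pos'],get_state()['time'])
ctrl.movep([.44,.09,.28],Q); s=get_state(); print(s['tcp_pos'],s['eef_rot'],s['time'],s['width'],s['qpos'],s['contact_force'])
im,d=vision.grab_frame('wrist'); cv2.imwrite('pics/w1.png',im); np.save('w1d.npy',d)
np.save('w1.npy',im)
import pickle; pickle.dump((s,vision.camera_info('wrist')),open('w1.pkl','wb'))
```

```text
(0.5, -0.3, 0.26) [0, 1, 0, 0] [ 0.65  0.42 -0.24  1.57  0.1   1.17 -1.17]
(0.5, -0.3, 0.26) [0, 0, 1, 0] [ 1.08  0.55 -0.98  1.56  0.47  1.28  1.61]
(0.452, 0.09, 0.25) [0, 1, 0, 0] [ 0.41  0.31 -0.87  1.87  0.27  1.08 -2.14]
(0.452, 0.09, 0.25) [0, 0, 1, 0] [ 0.61  0.42 -1.22  1.87  0.44  1.15  0.8 ]
(0.452, 0.178, 0.1) [0, 1, 0, 0] [-0.04  0.5  -0.56  2.03  0.4   0.72 -2.42]
(0.452, 0.178, 0.1) [0, 0, 1, 0] [ 0.25  0.65 -1.07  2.03  0.74  0.91  0.35]
[ 0.49943611 -0.2513462   0.25990203] 2.9583
[0.44058639 0.08863098 0.27987794] [ 2.48332431e-04  9.99999441e-01 -1.02808459e-03  1.89117597e-05] 4.2583 0.00019438028732317498 [ 0.11492599  0.20406607 -0.45426321  1.84758505  0.0998691   1.112261
 -1.94831102] [ 1.09957412 -0.59369885  0.3208244 ]
```

View pics/w1.png

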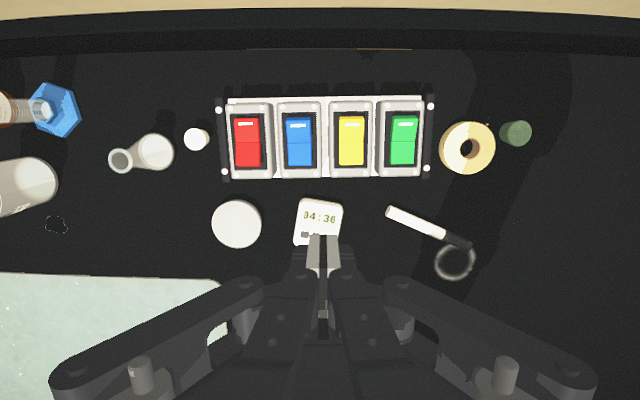

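Run:
```python
import pickle,numpy as np,cv2
from scipy.spatial.transform import Rotation as Ro
s,c=pickle.load(open('w1.pkl','rb')); im=np.load('w1.npy')
q=s['eef_rot']; T=np.eye(4); T[:3,:3]=Ro.from_quat([q[1],q[2],q[3],q[0]]).as_matrix(); T[:3,3]=s['tcp_pos']; T=T@c['hand_eye']
hsv=cv2.cvtColor(im,cv2.COLOR_BGR2HSV)
def w(uv,z):
    n=cv2.undistortPoints(np.array([[uv]],float),c['mtx'],c['dist_coeffs'])[0,0]; d=T[:3,:3]@[n[0],n[1],1]; o=T[:3,3]; return (o+d*(z-o[2])/d[2]).round(4)
for n,x0,x1,h0,h1 in [('red',225,270,170,190),('blue',276,322,100,125),('yel',330,375,20,35),('green',380,425,50,75)]:
    m=np.zeros((400,640),bool); sub=hsv[100:180,x0:x1]
    k=(sub[...,1]>110)&(sub[...,2]>80)
    m[100:180,x0:x1]=k; ys,xs=np.nonzero(m)
    t,b=ys.min(),ys.max()+1
    l,r=np.percentile(xs,2),np.percentile(xs,98)+1
    # ends heights: red starts on: far end .061, near .071 ; others reverse
    zt,zb=(.061,.071) if n=='red' else (.071,.061)
    print(n,k.sum(),xs.min(),xs.max(),t,b,w(((l+r)/2,t),zt),w(((l+r)/2,b),zb),w((xs.mean(),ys.mean()),.065))
d=np.load('w1d.npy'); print(T[:3,3],d[142,247],d[150,299])
```

```text
red 1219 233 261 118 167 [0.5019 0.1747 0.061 ] [0.4476 0.1757 0.071 ] [0.4745 0.1761 0.065 ]
blue 1159 285 311 117 166 [0.5028 0.1158 0.071 ] [0.4468 0.1177 0.061 ] [0.4756 0.1171 0.065 ]
yel 1181 339 364 116 166 [0.5038 0.0585 0.071 ] [0.4467 0.0564 0.061 ] [0.4761 0.0579 0.065 ]
green 1164 389 418 115 165 [0.505  0.0014 0.071 ] [ 0.4479 -0.0047  0.061 ] [ 0.4773 -0.0007  0.065 ]
[0.50881776 0.0900996  0.42206572] 0.3571635 0.35959122
```

```bash
cat >> h.py <<'E'
def press(x,y,lim=12):
    ctrl.movep([x,y,.12],[0,1,0,0]); f0=get_state()['contact_force'][2]
    ctrl.movel([x,y,.078],max_speed=.08); z=.078
    print('t',get_state()['time'])
    while z>.0575:
        z-=.0015; ctrl.movel([x,y,z],max_speed=.03); s=get_state(); f=s['contact_force'][2]-f0
        print(round(z,4),round(s['tcp_pos'][2],4),round(f,1))
        if f>lim and z<.0645: break
        if f>30: break
    ctrl.movel([x,y,.12],max_speed=.1); s=get_state(); print(s['time'],s['contact_force'])
E
python3 - <<'E'
from h import *
press(.455,.1775)
im,d=vision.grab_frame('scene'); cv2.imwrite('pics/s2.png',cv2.resize(im[140:300,200:430],None,fx=3.4,fy=3.4,interpolation=cv2.INTER_CUBIC))
im,d=vision.grab_frame('wrist'); cv2.imwrite('pics/w2.png',im)
E
```

```text
t 5.7417
0.0765 0.0768 0.2
0.075 0.075 -0.3
0.0735 0.0734 -0.3
0.072 0.0719 -0.9
0.0705 0.0704 -0.1
0.069 0.069 0.4
0.0675 0.0674 -0.1
0.066 0.0659 -0.3
0.0645 0.0644 -0.5
0.063 0.0629 -0.6
0.0615 0.0614 -1.5
0.06 0.0609 13.2
9.4917 [ 0.02899575  0.31946311 -0.07186851]
```

View pics/s2.png

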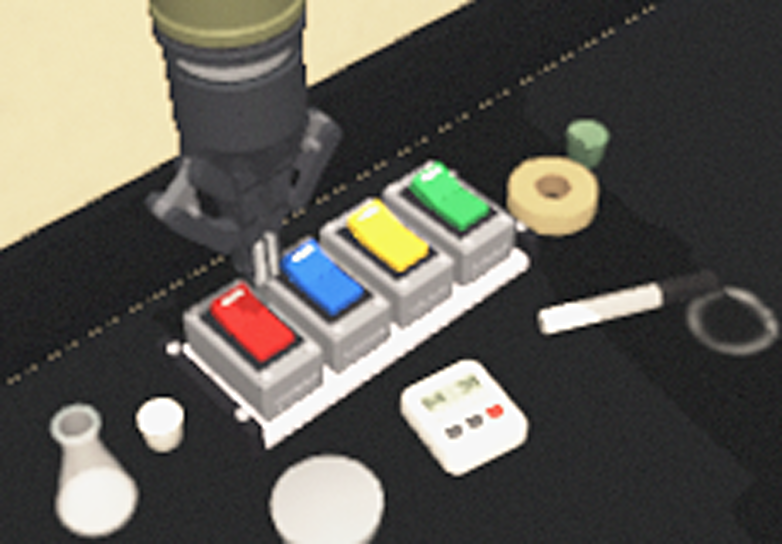

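View pics/w2.png

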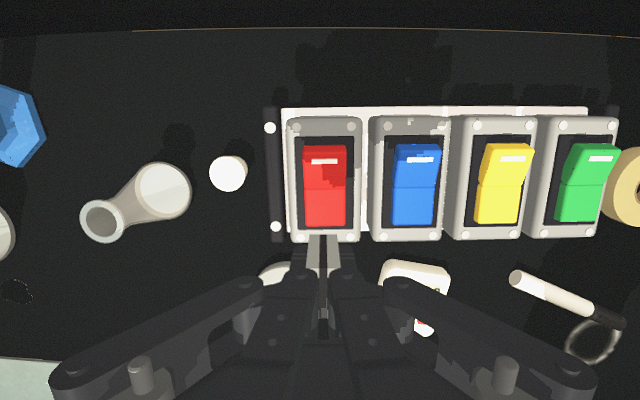

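Run:
```python
from h import *
ctrl.movel([.492,-.0005,.12],max_speed=.15)
press(.492,-.0005)
ctrl.movel([.491,.118,.12],max_speed=.12)
im,d=vision.grab_frame('wrist'); cv2.imwrite('pics/w3.png',im)
im,d=vision.grab_frame('scene'); cv2.imwrite('pics/s3.png',cv2.resize(im[140:300,200:430],None,fx=3.4,fy=3.4,interpolation=cv2.INTER_CUBIC))
```

```text
t 11.875
0.0765 0.0768 -0.6
0.075 0.075 0.7
0.0735 0.0734 0.8
0.072 0.0719 0.2
0.0705 0.0704 0.5
0.069 0.069 -0.3
0.0675 0.0675 1.0
0.066 0.0659 1.1
0.0645 0.0644 0.0
0.063 0.0629 1.0
0.0615 0.0614 0.3
0.06 0.0609 13.8
15.625 [-0.126046    0.02839644 -0.52533596]
```

View pics/w3.png

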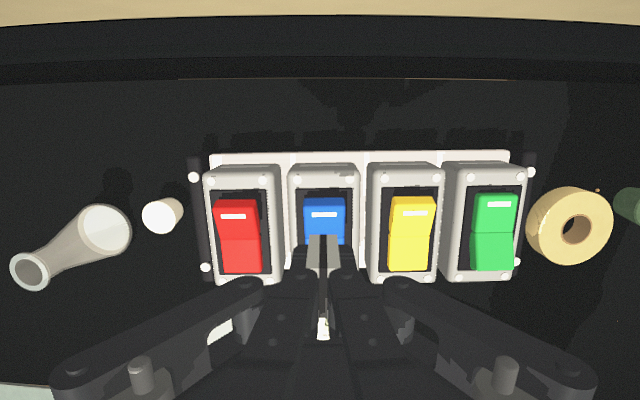

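View pics/s3.png

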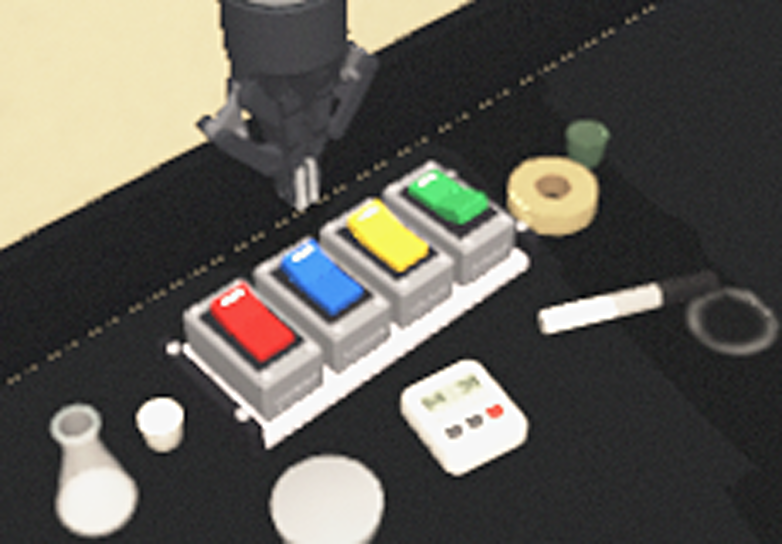

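Both presses show. In w3 (wrist), green (495,230) is tipped on, with its far half level and its near half raised. Red (240,235) now matches yellow (off). Next is blue, then a retreat.

Run:
```python
from h import *
press(.491,.118)
ctrl.movel([.44,.09,.28],max_speed=.2)
im,d=vision.grab_frame('wrist'); cv2.imwrite('pics/w4.png',im)
im,d=vision.grab_frame('scene'); cv2.imwrite('pics/s4.png',cv2.resize(im[140:300,200:430],None,fx=3.4,fy=3.4,interpolation=cv2.INTER_CUBIC))
print(get_state()['time'],get_state()['contact_force'])
```

```text
t 17.7917
0.0765 0.0768 0.5
0.075 0.075 0.2
0.0735 0.0734 -0.0
0.072 0.0719 -0.1
0.0705 0.0704 0.7
0.069 0.069 1.4
0.0675 0.0674 0.0
0.066 0.0659 0.2
0.0645 0.0644 0.1
0.063 0.0629 -0.2
0.0615 0.0614 0.5
0.06 0.0609 13.5
21.5417 [-0.69521725 -0.39673204 -0.13559073]
22.6417 [-0.19431765 -0.73921912 -0.53384634]
```

View pics/w4.png

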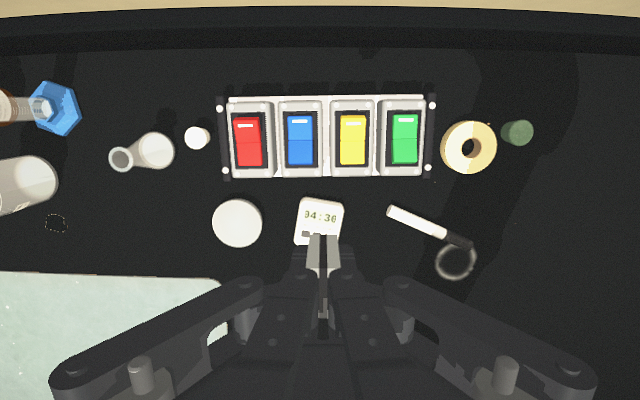

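View pics/s4.png

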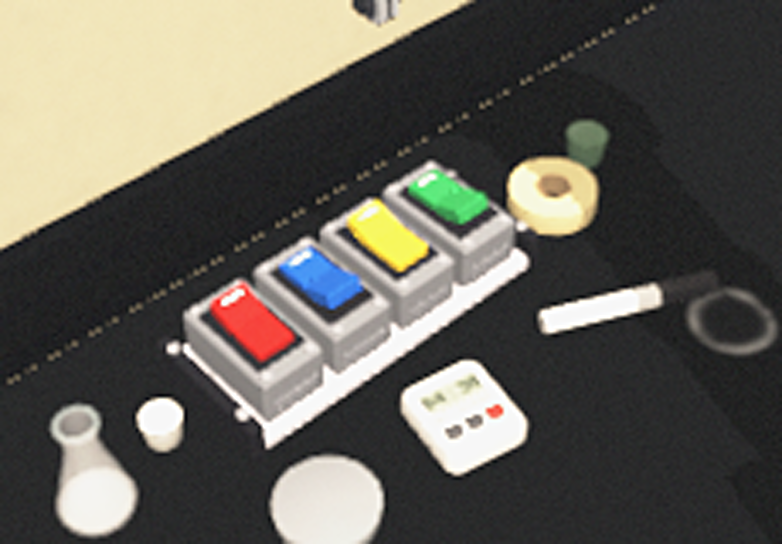

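In s4, blue (320,275) and green (450,195) are tipped on, while red (255,320) and yellow (385,235) are off. The bystanders are unmoved and the gripper is clear.

```bash
python3 -c "
from station import ticket
ticket.close_job()"
```

```text
the job is handed in; nothing more can be done
```

The bench is out of standby, and I handed the job in at about 22.6 s of the 43 s allowed. With the fingers shut, I pressed red off first, then green on, then blue on.

- **Presses:** each one ended on a firm stop at about 13–14 N. The fingertips were then at 60.9 mm, which matches the 61 mm seat height.
- **Final pictures:** red and yellow show as off, green and blue as on. The stoppers, tape roll and flask look unmoved. The gripper is about 0.2 m above the bar and touching nothing.
- **Disagreements:** the three cameras differed by 3–5 mm on where the rockers were, so I pressed at averaged positions. The 2–4 N needed to tip a rocker never showed clearly in the force readings. That the rockers tipped rests on the hard stops and the pictures.

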